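# Prop open the hood of the resin curing box

## Task

Open the blue hood of the curing box and prop it up: raise it by its steel handle bar until it stays up by itself, then swing the prop rod on the box's right-hand side up by its red grip to under the socket bracket on the hood. Bring the hood down onto the rod and press until the rod's ball tip snaps fully home in the socket; never let the hood fall shut, and do not disturb the green cup, the tape roll or the syringe.

Things in the scene. Friction and masses are not known exactly. Their poses are not given: they have to be found in the camera images.
- curing_box: Grey open-topped curing box, 190 (x) x 240 (y) x 94 mm high, fixed to the bench, two round castings inside. Origin: centre of its underside. Its own -x is the front (the side towards the robot), +y its left, z up; it stands turned a little about z.
- hood_hinge (a point): Middle of the hood's hinge axis, which lies along the box's own y; in the box's frame at (90, 0, 100) mm.
- hood_handle (a point): Middle of the hood's handle: a round steel bar 12 mm thick, 130 mm long along the box's y, its end posts at 58 mm either side of the middle; 250 mm from the hinge axis and, with the hood shut, level with it. 59 mm free between bar and hood front, nothing within 70 mm below it. It turns about the hinge with the hood.
- hood (a joint): Hood angle, rad: 0 shut (level), grows as the front rises, stop at 1.35. Blue frame with amber window, 240 mm wide, front edge 185 mm from the hinge, 28 mm thick, 0.7 to 0.95 kg. Its stiff hinge holds it by itself above 1.2 but not below 1.0: let go there without the rod under it, it falls shut. With the rod's tip home in the socket it stands at 0.844.
- socket (a point): Centre of the ball when home in the socket, on the hood's right: 120 mm from the hinge axis in the hood's level plane, at box y = -142 mm. The dark steel bracket is a channel 17 mm wide, roof 7 mm above this point, open on the hood's underside (own -z points out of the mouth); its flared mouth, about 28 mm wide, ends 23 mm below this point.
- prop_rod (a joint): Rod angle, rad: 0 parked (0.66 below level, tip to the rear), grows as the tip swings up and forward; level at 0.66, stop at 1.85. Turns about the box's y; its stiff pivot holds it where it is left. At 1.387 it points straight into the socket of the hood at 0.844; within 0.05 of that the flared mouth catches it. Raised while the hood is low, it jams on the bracket.
- rod_pivot (a point): Pivot of the prop rod on the box's right-hand side, near the front; in the box's frame at (-90.6, -142, 100) mm.
- rod_tip (a point): Centre of the 14 mm steel ball ending the 7 mm prop rod, 135 mm from the pivot. A brass spring plunger in the socket's front lip stops the ball about 15 mm short of home (hood then at about 0.97): press the hood down with about 5 to 8 N at its bar; it gives way with a snap and then holds the ball. Home is a hard stop.
- rod_grip (a point): Point to grasp on the red round grip of the prop rod: a bar 12 mm thick and 75 mm long that sticks out level to the box's right (own -y), crossing the rod 85 mm from the pivot. This point is 58 mm out from the rod (box y = -200 mm); the grip ends 25 mm further out.
- green_cup: Loose small green cup, 62 mm across, 56 mm high; origin at the centre of its underside. Leave alone.
- tape_roll: Loose roll of masking tape, 90 mm across, 20 mm high, lying flat; origin at the centre of its underside. Leave alone.
- syringe: Loose white syringe, 89 x 45 x 17 mm, lying; origin at the centre of its underside. Leave alone.

How it is judged:
By the outcome, as a careful person would: the job done as asked, in the order asked, and still so for the second after the job is handed in, with the robot touching nothing.
It also fails if it takes over 67 s, if anything falls off the work surface, if the arm or the gripper's body presses on something with over 40 N, if the wrist force passes 120 N, or if a joint passes its speed limit or range.

## Robot

A 6-joint arm with a two-finger parallel gripper is mounted at the origin on a cart in front of the work surface, level with it; the furniture and walls round the work are solid. World frame = base frame: x ahead of the robot, y to its left, z up, the work surface at z = 0. Lengths are in mm, angles in degrees, forces in N, time in s.
With the tool pointing down it reaches from about 300 to 750 mm from the base axis. Payload 8.5 kg.
Tool frame: the origin (TCP) lies on the centre line of the jaws, within the pads' length; the fingertips stand 8 mm ahead of it and the grasp point (between the pads) lies 11 mm behind it; z points along the fingers, x is the direction in which the jaws open and shut, and the axes are right-handed (so a half turn about z gives the same grasp; the last joint's range is limited). The gripper opens to 88 mm and grips with 3 to 60 N. Pads are 18 mm wide; open, the fingers measure 123 mm over their backs; the gripper's body (75 mm by 187 mm) begins 45 mm behind the grasp point.
Start: joints at [-82.237, 21.807, 74.336, -0, 83.858, -12.336], TCP at [189.001, -516.487, 246.748] pointing down, gripper open.
Joint ranges: [-178.18, 178.18], [-50.72, 133.34], [12.68, 142.11], [-81.47, 261.47], [9.98, 163.14], [-165.26, 165.26]. Speed limits (degrees/s): [136.94, 136.94, 180, 180, 180, 180].

## Interface

Orientations are given as a 3x3 rotation matrix whose columns are the frame's x, y, z axes.
In Python, from bench import r, snapshot gives the robot as it stands. The module is installed in compiled form; this text tells all that it offers.
- The arm moves only by the shell command python3 -m handwheel 'ROWS' [FORCE]. ROWS is a JSON object of lists of equal length, an entry for each row: "delta_pos": the shift along the tool's x, y, z in mm, a list of three; "turn": the turn about the tool's z in degrees; "fingers": the opening, from 0 (shut) to 1 (fully open). In form: {"delta_pos": [[x, y, z], ...], "turn": [turn, ...], "fingers": [fingers, ...]}. A call has 1 to 12 rows; each row shifts and turns the commanded pose from where the row before left it, along the tool's axes as they then stand; what a row does not reach is not made up. A row lasts 1/8 s, in which the tool goes at most 62.5 mm and 10.7 degrees, less where a joint would pass 70% of its speed; a pose out of reach is approached as far as the arm can. A call with a gripper value outside its range is refused whole. The fingers move at their own pace and stop on an object; FORCE is the grip in N (left out, the last holds). Time passes only in rows, so rows that do not move let the fingers close. It gives the time, the measured TCP pose, the force and the opening at its end, in the units of the state.
- r.sense(): the state, without advancing time (a new reading comes with each control period).
- snapshot(name): name is "scene" or "side" or "wrist"; returns a dict with "img" (420x560x3 uint8, red, green, blue), "vfov" (degrees; the focal length in pixels is half the picture's height over the tangent of half this angle, whatever the lens; pixels are square), "cx", "cy" (the principal point, pixels), "pose" (4x4, takes a point from camera to world coordinates). Camera axes: x right, y down, z forward; pixel columns grow to the right and rows downward; lengths in mm; the calibration is good to about 2 mm. A picture is of the moment at which its call begins. There is no depth.
- r.sign_off(): hands the job in, once; it reports no verdict.
The state is a dict: "time_s": time; "qpos": joint angles; "joint_vel": joint speeds; "effort": joint torques, N m; "tool_pos": TCP position; "ee_rot": TCP orientation; "contact_force": force on the tool from outside, world axes, zero at the start; "torque": the same for the moment, N m; "gripper_width": opening from 0.0 (shut) to 1.0 (fully open).
Only numpy, scipy, OpenCV 4.12 (cv2) and the standard library are available. Lean on these libraries where they do the work, as an engineer would, in place of code of your own. Each camera call takes 0.05 s, during which the arm holds its last target.

## Working session

There is one attempt and no reset: what is moved stays moved. The work goes in short steps, Python scripts to look and compute and a shell command to move; the robot and the scene stay as the last step left them, time stands still between calls to the robot, and variables do not carry over. Pictures are saved under pics/ and viewed, and the job is handed in when it is done.

```bash
mkdir -p pics
cat > h.py <<'E'
import cv2,numpy as np
from bench import r,snapshot
def snap(n,f):
    s=snapshot(n); cv2.imwrite('pics/'+f+'.png',s['img'][:,:,::-1]); np.savez('pics/'+f+'.npz',**{k:v for k,v in s.items()})
    return s
E
python3 - <<'E'
from h import *
s=r.sense(); print(s)
for n in ['scene','side','wrist']:
    c=snap(n,n+'0'); print(n,c['vfov'],c['cx'],c['cy'],np.round(c['pose'],3).tolist())
E
```

```text
{'time_s': 0.0, 'qpos': array([-8.22365840e+01,  2.18405763e+01,  7.43830674e+01, -1.15810079e-04,
        8.38585095e+01, -1.23356161e+01]), 'joint_vel': array([ 0.01965512,  0.12170749,  0.05039553,  0.028022  , -0.03230743,
        0.01038469]), 'effort': array([-1.09634846e-03, -4.37931848e+01, -2.24557972e+01,  7.12847197e-02,
        3.52317828e-02, -1.24539338e-04]), 'tool_pos': array([ 188.96667873, -516.23951667,  246.15156922]), 'ee_rot': array([[ 3.43643898e-01, -9.39100012e-01, -1.95678916e-04],
       [-9.39098987e-01, -3.43643819e-01,  1.42042890e-03],
       [-1.40116865e-03, -3.04359853e-04, -9.99998972e-01]]), 'contact_force': array([-0.52843602, -0.13890906,  0.00866198]), 'torque': array([0.00614522, 0.01691557, 0.05813075]), 'gripper_width': 0.998326318373091}
scene 55.30156147589718 276.9634457680987 204.72272346715977 [[-0.753, -0.491, 0.439, 140.901], [-0.658, 0.546, -0.518, 780.651], [0.014, -0.679, -0.734, 801.303], [0.0, 0.0, 0.0, 1.0]]
side 50.10196536538727 278.4745677211464 215.28193259088854 [[0.986, -0.098, 0.138, 422.999], [-0.169, -0.523, 0.835, -693.994], [-0.01, -0.847, -0.532, 681.756], [0.0, 0.0, 0.0, 1.0]]
wrist 61.04128079182614 274.20741560302713 213.64199957419186 [[0.343, -0.894, -0.287, 263.623], [-0.939, -0.328, -0.103, -489.457], [-0.002, 0.305, -0.952, 383.798], [0.0, 0.0, 0.0, 1.0]]
```

View pics/scene0.png

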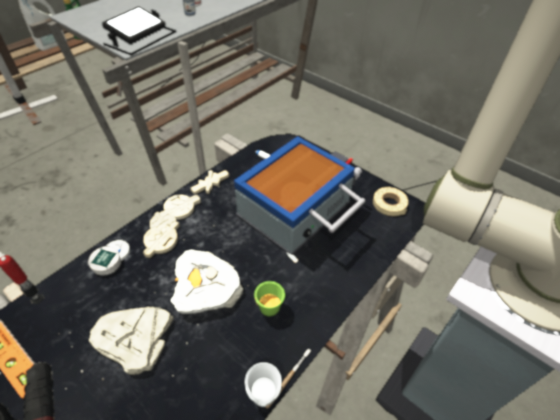

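View pics/side0.png

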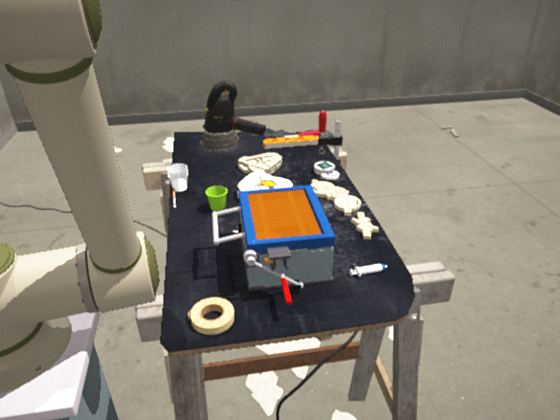

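View pics/wrist0.png

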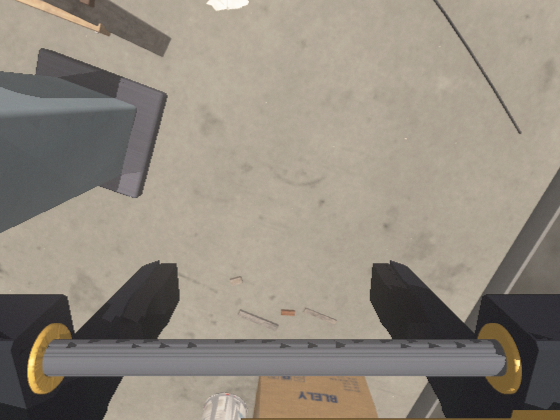

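Run:
```python
import cv2
a=cv2.imread('pics/scene0.png')[120:260,220:420]; cv2.imwrite('pics/scene0c.png',cv2.resize(a,None,fx=4,fy=4,interpolation=2))
a=cv2.imread('pics/side0.png')[175:335,180:400]; cv2.imwrite('pics/side0c.png',cv2.resize(a,None,fx=3.6,fy=3.6,interpolation=2))
```

```text
(no output)
```

View pics/scene0c.png

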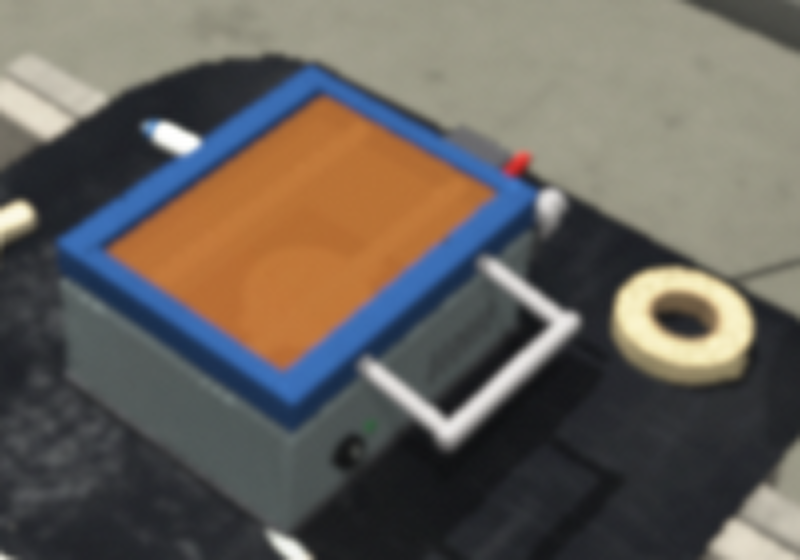

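View pics/side0c.png

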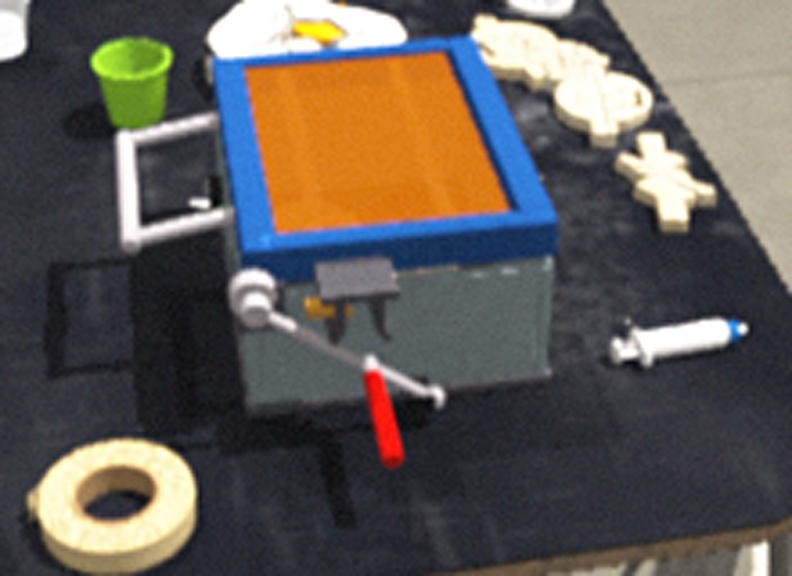

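```bash
cat >> h.py <<'E'
def proj(c,P,k=0.):
    T=np.linalg.inv(c['pose']); p=(T[:3,:3]@np.asarray(P,float).T).T+T[:3,3]
    f=210/np.tan(np.radians(c['vfov'])/2); x=p[:,0]/p[:,2]; y=p[:,1]/p[:,2]; d=1+k*(x*x+y*y)
    return np.c_[c['cx']+f*x*d, c['cy']+f*y*d]
def Rz(a): return np.array([[np.cos(a),-np.sin(a),0],[np.sin(a),np.cos(a),0],[0,0,1]])
def b2w(p,B): return (Rz(B[2])@np.asarray(p,float).T).T+np.array([B[0],B[1],0])
E
python3 - <<'E'
from h import *
from scipy.optimize import least_squares
S=np.load('pics/scene0.npz');D=np.load('pics/side0.npz')
s=[((292.5,251.75),(-95,120,0)),((237,214.5),(95,120,0)),((332.5,229.25),(-160,61,100)),((363,200.5),(-160,-61,100)),
((292.5,220),(-95,120,'h')),((355,168),(-95,-120,'h'))]
d=[((249.4,288.9),(-95,-120,0)),((332.2,279.2),(95,-120,0)),((215.3,212.5),(-160,61,100)),((216.4,242.5),(-160,-61,100)),((301.4,285.6),(16,-142,17.2)),((289.2,302.8),(-23.5,-225,47.9)),
((240,174+67/3.6),(-95,120,'h')),((247.5,244),(-95,-120,'h'))]
def res(q,usek=True):
    out=[]
    for c,l,k in((S,s,q[4]),(D,d,q[5])):
        P=[[a if a!='h' else q[3] for a in p] for _,p in l]
        out.append(proj(c,b2w(P,q),k if usek else 0)-np.array([u for u,_ in l]))
    return np.concatenate(out)
for uk in(False,True):
    f=least_squares(lambda q:res(q,uk).ravel(),[420,-200,0.1,115,0,0],x_scale=[100,100,.1,10,.1,.1],loss='soft_l1')
    print(f.x,f.cost); print(res(f.x,uk).round(1).tolist())
E
```

```text
[ 5.80211581e+02  1.93641987e+02 -1.75120414e-02  1.24986619e+02
  0.00000000e+00  0.00000000e+00] 10.499523778813394
[[-1.6, 2.0], [-0.2, -0.4], [-1.2, -1.2], [-1.4, -1.0], [0.6, 0.6], [-0.0, -0.4], [0.6, 1.3], [-0.2, 1.9], [-0.7, 0.8], [-0.0, -0.7], [-1.1, -0.2], [0.1, 0.0], [-1.4, -1.9], [-0.1, 1.2]]
[ 5.80358834e+02  1.93177511e+02 -1.85292490e-02  1.24189546e+02
  1.63914584e-01 -1.92192565e-01] 9.90668252554162
[[-1.6, 2.0], [-0.1, -0.5], [-1.0, -1.2], [-0.7, -1.1], [0.6, 0.7], [0.6, -0.5], [0.8, 0.9], [-0.5, 1.6], [-0.4, 0.9], [0.3, -0.7], [-1.1, -0.4], [0.0, -0.5], [-1.2, -1.5], [0.0, 1.6]]
```

```bash
python3 -m handwheel '{"delta_pos":[[0,0,0],[0,0,0],[0,0,0],[0,0,0],[0,0,0],[0,0,0],[0,0,0]],"turn":[-9.85,-9.85,-9.85,-9.85,-9.85,-9.85,-9.85],"fingers":[1,1,1,1,1,1,1]}'
python3 -m handwheel '{"delta_pos":[[17,-47,0],[17,-47,0],[17,-47,0],[17,-47,0],[17,-47,0],[17,-47,0],[17,-47,0],[17,-47,0],[17,-47,0],[17,-47,0],[17,-47,0],[17,-47,0]],"turn":[0,0,0,0,0,0,0,0,0,0,0,0],"fingers":[1,1,1,1,1,1,1,1,1,1,1,1]}'
python3 -m handwheel '{"delta_pos":[[0,-47,0],[0,-47,0],[0,0,0],[0,0,0]],"turn":[0,0,0,0],"fingers":[0.45,0.45,0.45,0.45]}'
python3 - <<'E'
from h import *
c=snap('wrist','wrist1'); print(r.sense()['tool_pos'],r.sense()['ee_rot'].round(4).tolist(),r.sense()['qpos'],c['pose'].round(3).tolist(),c['vfov'])
E
```

```text
time_s: 1.02
tool_pos: [189.0, -516.4, 246.5]
ee_rot: [[1.0, -0.011, -0.0], [-0.011, -1.0, 0.001], [-0.0, -0.001, -1.0]]
contact_force: [0.3, 0.5, 0.0]
gripper_width: 0.999
time_s: 2.52
tool_pos: [402.6, 45.8, 246.8]
ee_rot: [[1.0, -0.016, 0.0], [-0.016, -1.0, -0.0], [0.0, 0.0, -1.0]]
contact_force: [0.5, -0.8, -0.2]
gripper_width: 0.999
time_s: 3.02
tool_pos: [403.8, 137.7, 246.6]
ee_rot: [[1.0, -0.016, -0.0], [-0.016, -1.0, -0.0], [-0.0, 0.0, -1.0]]
contact_force: [0.1, 0.3, 0.1]
gripper_width: 0.574
[403.91798388 137.24261072 246.67184976] [[0.9998, -0.0175, -0.0003], [-0.0175, -0.9998, -0.0003], [-0.0003, 0.0003, -1.0]] [ 2.78733818e+00  9.34357246e+00  9.22375909e+01 -1.49556383e-02
  7.84346241e+01  3.79149102e+00] [[1.0, -0.015, -0.006, 405.527], [-0.017, -0.952, -0.305, 216.566], [-0.001, 0.305, -0.952, 384.142], [0.0, 0.0, 0.0, 1.0]] 61.04128079182614
```

View pics/wrist1.png

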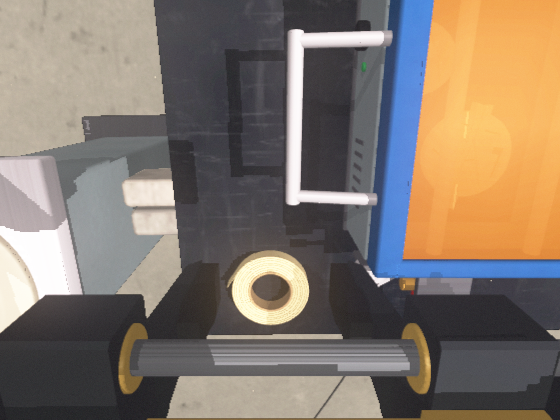

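Run:
```python
import cv2
a=cv2.imread('pics/wrist1.png')[20:300,270:470]; cv2.imwrite('pics/w1c.png',cv2.resize(a,None,fx=2.1,fy=2.1,interpolation=2))
```

```text
(no output)
```

View pics/w1c.png

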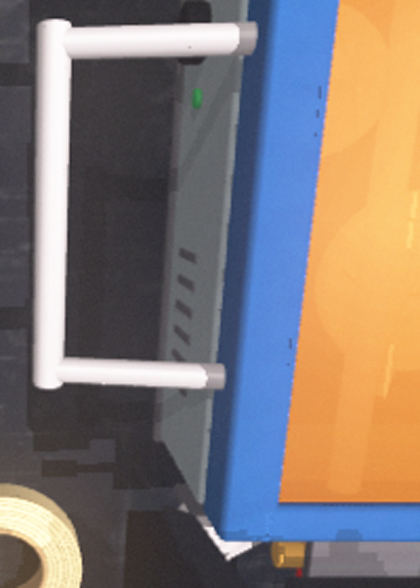

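```bash
cat >> h.py <<'E'
def back(c,u,z):
    f=210/np.tan(np.radians(c['vfov'])/2); d=c['pose'][:3,:3]@np.array([(u[0]-c['cx'])/f,(u[1]-c['cy'])/f,1]); o=c['pose'][:3,3]
    return o+d*(z-o[2])/d[2]
E
python3 - <<'E'
from h import *
c=np.load('pics/wrist1.npz')
for u in [(294.8,29.5),(295,40),(292.5,196.7),(292.4,204.8)]: print(back(c,u,100))
E
```

```text
[420.77872875 264.34462524 100.        ]
[420.9309956  257.48791929 100.        ]
[419.01608984 140.09805523 100.        ]
[418.9268489  133.13850524 100.        ]
```

```bash
python3 -m handwheel '{"delta_pos":[[7.5,-31,20],[7.5,-31,30],[0,0,40],[0,0,40],[0,0,27],[0,0,0],[0,0,0]],"turn":[0,0,0,0,0,0,0],"fingers":[0.45,0.45,0.45,0.45,0.45,0.45,0.45]}' 30
python3 - <<'E'
from h import *
c=snap('wrist','wrist2')
E
```

```text
time_s: 3.95
tool_pos: [420.7, 199.3, 90.8]
ee_rot: [[1.0, -0.018, 0.002], [-0.018, -1.0, 0.0], [0.002, -0.0, -1.0]]
contact_force: [-0.0, 0.7, 0.4]
gripper_width: 0.451
```

View pics/wrist2.png

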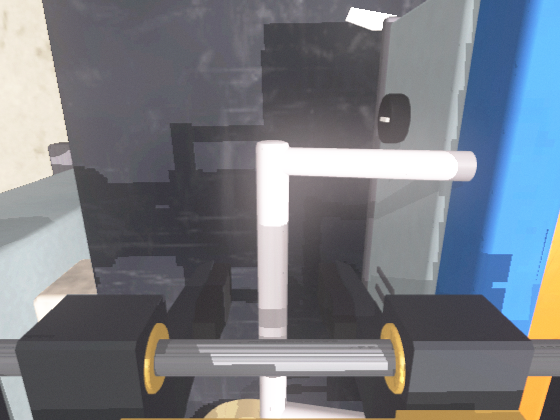

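```bash
python3 -m handwheel '{"delta_pos":[[0,0,0],[0,0,0],[0,0,0],[0,0,0],[0,0,0]],"turn":[0,0,0,0,0],"fingers":[0,0,0,0,0]}' 30
python3 -m handwheel '{"delta_pos":[[1.2,0,-25],[3.7,0,-24.2],[6.2,0,-24.2],[8.6,0,-23.5]],"turn":[0,0,0,0],"fingers":[0,0,0,0]}'
```

```text
time_s: 4.62
tool_pos: [419.9, 199.8, 89.9]
ee_rot: [[1.0, -0.017, 0.0], [-0.017, -1.0, 0.0], [0.0, -0.0, -1.0]]
contact_force: [-2.4, 0.0, 2.5]
gripper_width: 0.113
time_s: 5.12
tool_pos: [439.9, 199.4, 186.7]
ee_rot: [[1.0, -0.017, -0.0], [-0.017, -1.0, -0.0], [-0.0, 0.0, -1.0]]
contact_force: [11.1, 1.5, -11.7]
gripper_width: 0.115
```

```bash
python3 -m handwheel '{"delta_pos":[[10.9,0,-22.5],[13.1,0,-21.3],[15.1,0,-19.9],[17,0,-18.3],[18.8,0,-16.5],[20.3,0,-14.5],[21.7,0,-12.4],[22.8,0,-10.2],[0,0,0],[0,0,0]],"turn":[0,0,0,0,0,0,0,0,0,0],"fingers":[0,0,0,0,0,0,0,0,0,0]}'
python3 - <<'E'
from h import *
c=snap('side','side3');c=snap('wrist','wrist3')
E
```

```text
time_s: 6.38
tool_pos: [579.8, 196.8, 317.9]
ee_rot: [[1.0, -0.017, -0.006], [-0.017, -1.0, -0.001], [-0.006, 0.001, -1.0]]
contact_force: [7.3, -0.7, -19.7]
gripper_width: 0.103
```

View pics/side3.png

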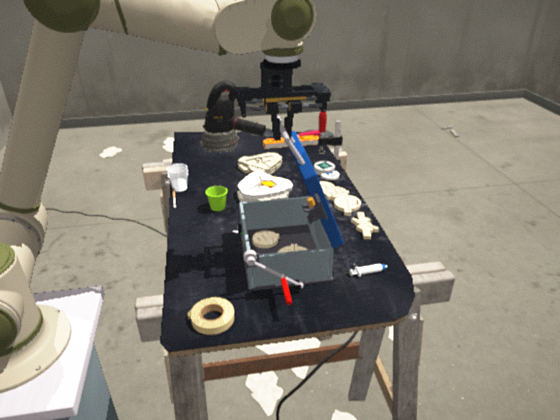

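View pics/wrist3.png

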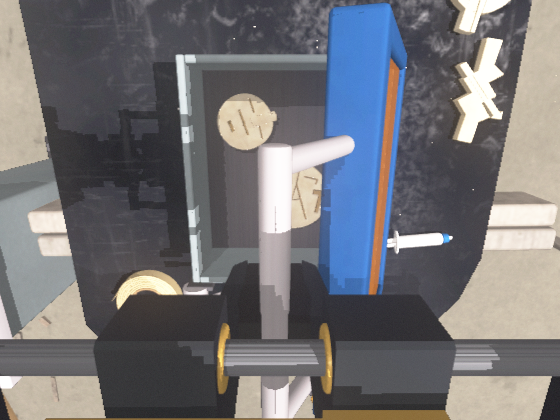

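```bash
python3 -m handwheel '{"delta_pos":[[12,0,-2],[12,0,-1],[0,0,0],[0,0,0]],"turn":[0,0,0,0],"fingers":[0,0,0,0]}'
```

```text
time_s: 6.98
tool_pos: [603.2, 196.4, 324.7]
ee_rot: [[1.0, -0.017, -0.001], [-0.017, -1.0, -0.001], [-0.001, 0.001, -1.0]]
contact_force: [0.5, -2.4, -1.8]
gripper_width: 0.099
```

```bash
python3 -m handwheel '{"delta_pos":[[0,0,0],[0,0,0],[0,0,0],[0,0,0],[0,0,-10],[0,0,-20],[0,0,-20],[0,0,0],[0,0,0]],"turn":[0,0,0,0,0,0,0,0,0],"fingers":[0.45,0.45,0.45,0.45,0.45,0.45,0.45,0.45,0.45]}'
python3 - <<'E'
from h import *
c=snap('side','side4');c=snap('wrist','wrist4')
E
```

```text
time_s: 8.1
tool_pos: [603.2, 196.7, 374.6]
ee_rot: [[1.0, -0.017, -0.001], [-0.017, -1.0, -0.0], [-0.001, 0.0, -1.0]]
contact_force: [0.2, 0.4, -0.4]
gripper_width: 0.447
```

View pics/wrist4.png

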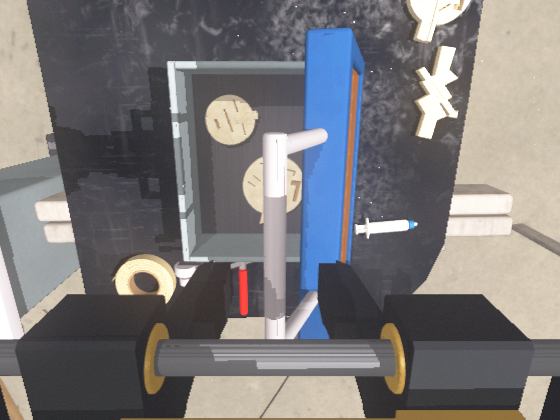

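View pics/side4.png

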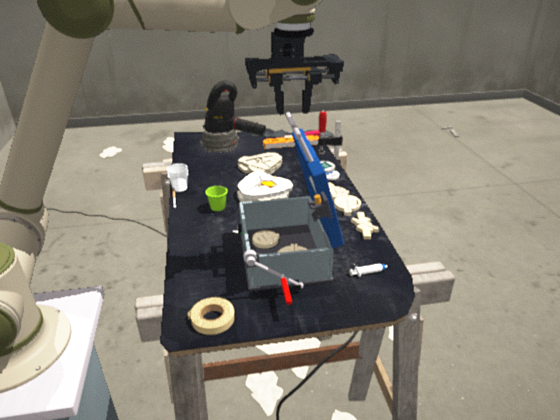

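Run:
```python
from h import *
c=np.load('pics/wrist4.npz')
print(back(c,(243.5,314),47.9),back(c,(243.5,268),47.9))
B=(580,196,-.0165); print(b2w([(-23.5,-225,47.9),(-23.5,-210,48),(-27.1,-210,156.5),(16,-142,17)],B)); print(proj(c,b2w([(-23.5,-225,47.9),(-23.5,-150,47.9),(-90.6,-142,100),(16,-142,17)],B)))
# box top corners
for u in [(188,247),(168.5,63),(190,68)]: print(back(c,u,94))
```

```text
[552.66004877 -30.37965635  47.9       ] [555.94941111  45.90706929  47.9       ]
[[552.79086732 -28.58164016  47.9       ]
 [553.03835609 -13.58368199  48.        ]
 [549.43884613 -13.52428469 156.5       ]
 [593.65492836  53.75534129  17.        ]]
[[243.53545743 312.96137081]
 [242.14974254 267.70322029]
 [186.4995969  280.16621106]
 [269.9003413  253.75920984]]
[491.58048841  99.26664821  94.        ]
[489.98591877 315.51787423  94.        ]
[512.88782167 310.08740148  94.        ]
```

```bash
python3 -m handwheel '{"delta_pos":[[-12,52,0],[-12,53,0],[-12,53,0],[-10.3,52.5,10],[0,0,45],[0,0,50],[0,0,50],[0,0,50],[0,0,50],[0,0,0],[0,0,0]],"turn":[0,0,0,0,0,0,0,0,0,0,0],"fingers":[0.45,0.45,0.45,0.45,0.45,0.45,0.45,0.45,0.45,0.45,0.45]}'
python3 - <<'E'
from h import *
c=snap('wrist','wrist5')
E
```

```text
time_s: 9.57
tool_pos: [554.3, -13.1, 121.9]
ee_rot: [[1.0, -0.017, 0.002], [-0.017, -1.0, -0.001], [0.002, 0.0, -1.0]]
contact_force: [-0.3, -0.1, 1.6]
gripper_width: 0.448
```

View pics/wrist5.png

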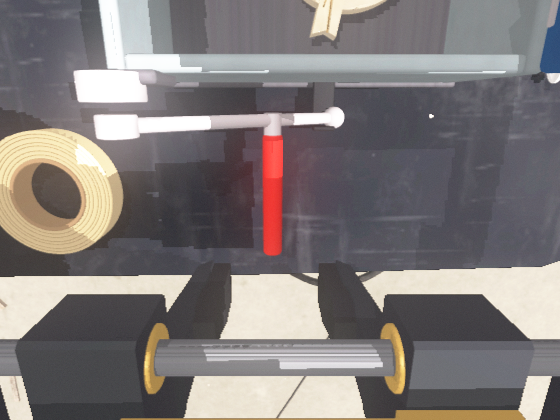

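```bash
python3 - <<'E'
from h import *
c=np.load('pics/wrist5.npz')
print(back(c,(272.5,254),47.9),back(c,(273,138),47.9),back(c,(334,117),17))
E
python3 -m handwheel '{"delta_pos":[[0,0,40],[0,0,40],[0,0,4],[0,0,0],[0,0,0]],"turn":[0,0,0,0,0],"fingers":[0.45,0.45,0.45,0.45,0.45]}' 30
```

```text
[553.287403   -29.30243582  47.9       ] [554.92596331  44.47570286  47.9       ] [595.17291192  54.25708123  17.        ]
time_s: 10.25
tool_pos: [554.5, -13.2, 38.2]
ee_rot: [[1.0, -0.016, 0.003], [-0.016, -1.0, -0.001], [0.003, 0.001, -1.0]]
contact_force: [-0.2, -0.5, 0.2]
gripper_width: 0.453
```

```bash
python3 -m handwheel '{"delta_pos":[[0,0,0],[0,0,0],[0,0,0],[0,0,0]],"turn":[0,0,0,0],"fingers":[0,0,0,0]}' 30
python3 -m handwheel '{"delta_pos":[[6.6,0,-9.8],[5.1,0,-10.6],[3.6,0,-11.2],[2,0,-11.6],[0.4,0,-11.8],[-1.2,0,-11.7],[-2.8,0,-11.4],[-4.4,0,-10.9],[-5.8,0,-10.2],[-7.2,0,-9.3],[0,0,0],[0,0,0]],"turn":[0,0,0,0,0,0,0,0,0,0,0,0],"fingers":[0,0,0,0,0,0,0,0,0,0,0,0]}'
python3 - <<'E'
from h import *
c=snap('side','side6');c=snap('wrist','wrist6')
a=cv2.imread('pics/side6.png')[130:310,180:400]; cv2.imwrite('pics/side6c.png',cv2.resize(a,None,fx=3.3,fy=3.3,interpolation=2))
E
```

```text
time_s: 10.75
tool_pos: [553.3, -12.9, 36.3]
ee_rot: [[1.0, -0.017, -0.001], [-0.017, -1.0, 0.0], [-0.001, -0.0, -1.0]]
contact_force: [-1.4, -0.4, 2.8]
gripper_width: 0.115
time_s: 12.25
tool_pos: [545.5, -12.4, 142.4]
ee_rot: [[1.0, -0.016, -0.012], [-0.016, -1.0, 0.002], [-0.012, -0.001, -1.0]]
contact_force: [-13.8, -2.5, -15.8]
gripper_width: 0.093
```

View pics/wrist6.png

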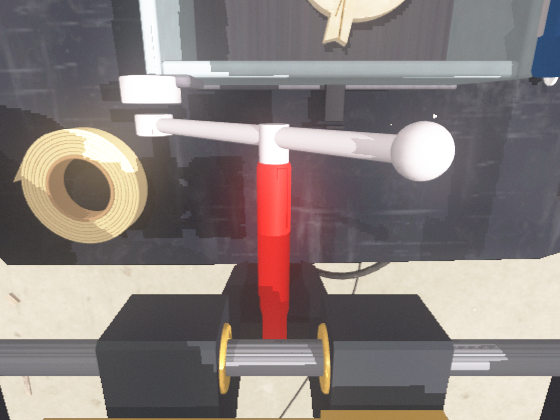

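View pics/side6c.png

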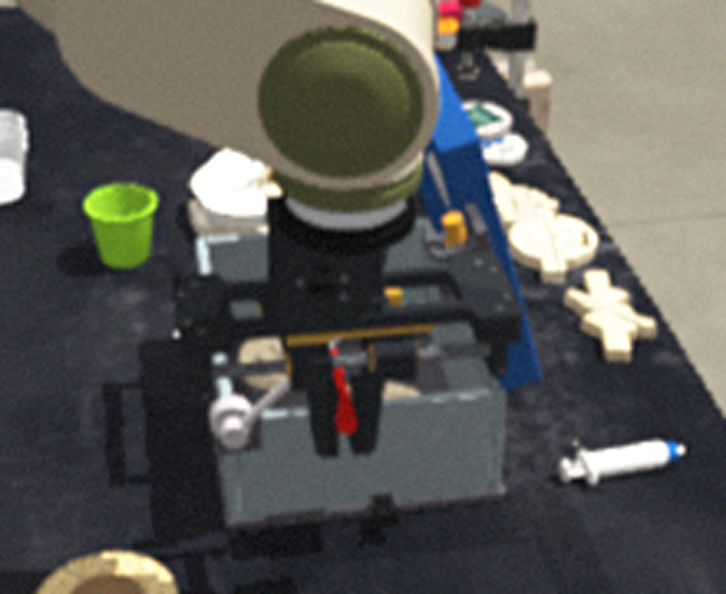

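```bash
cat >> h.py <<'E'
B0=(580,196,-.0165)
def backy(c,u,yb=-142,B=B0):
    f=210/np.tan(np.radians(c['vfov'])/2); R=Rz(B[2]).T
    d=R@c['pose'][:3,:3]@np.array([(u[0]-c['cx'])/f,(u[1]-c['cy'])/f,1]); o=R@(c['pose'][:3,3]-np.array([B[0],B[1],0]))
    return o+d*(yb-o[1])/d[1]
E
python3 - <<'E'
from h import *
c=np.load('pics/wrist6.npz'); print(c['pose'][:3,3].round(1))
t=backy(c,(422,151)); print(t, np.arctan2(t[2]-100,t[0]+90.6),np.hypot(t[2]-100,t[0]+90.6))
# predicted px for several e
for e in (.66,.70,.727,.76,.79,.82):
    P=[(-90.6+135*np.cos(e),-142,100+135*np.sin(e)),(-90.6+85*np.cos(e),-142,100+85*np.sin(e)),(-90.6,-142,100)]
    print(e,proj(c,b2w(P,B0)).round(1).tolist())
E
```

```text
[548.9  66.3 280.1]
[   5.93780181 -142.          192.27050667] 0.7628008063111379 133.54172973424957
0.66 [[446.3, 146.3], [294.5, 135.4], [154.1, 125.3]]
0.7 [[440.3, 148.3], [288.6, 136.1], [154.1, 125.3]]
0.727 [[435.5, 149.7], [284.3, 136.6], [154.1, 125.3]]
0.76 [[428.6, 151.4], [278.8, 137.2], [154.1, 125.3]]
0.79 [[421.4, 153.1], [273.4, 137.7], [154.1, 125.3]]
0.82 [[413.2, 154.8], [267.6, 138.3], [154.1, 125.3]]
```

```bash
python3 -m handwheel '{"delta_pos":[[0,0,0],[0,0,0],[0,0,-5],[0,0,0],[0,0,0]],"turn":[0,0,0,0,0],"fingers":[0.25,0.25,0.25,0.25,0.25]}' 30
python3 - <<'E'
from h import *
c=snap('wrist','wrist7'); print(c['pose'][:3,3].round(1))
for e in (.66,.70,.727,.76,.79,.82):
    P=[(-90.6+135*np.cos(e),-142,100+135*np.sin(e)),(-90.6+85*np.cos(e),-142,100+85*np.sin(e)),(-90.6,-142,100)]
    print(e,proj(c,b2w(P,B0)).round(1).tolist())
E
```

```text
time_s: 12.98
tool_pos: [550.0, -12.9, 150.0]
ee_rot: [[1.0, -0.017, 0.001], [-0.017, -1.0, -0.0], [0.001, 0.0, -1.0]]
contact_force: [-0.2, -0.6, 0.6]
gripper_width: 0.248
[551.6  66.  287.6]
0.66 [[420.2, 141.4], [281.9, 132.3], [148.5, 123.5]]
0.7 [[413.9, 143.1], [276.2, 132.9], [148.5, 123.5]]
0.727 [[408.9, 144.3], [272.1, 133.3], [148.5, 123.5]]
0.76 [[402.0, 145.8], [266.7, 133.9], [148.5, 123.5]]
0.79 [[394.7, 147.2], [261.5, 134.3], [148.5, 123.5]]
0.82 [[386.6, 148.6], [256.0, 134.8], [148.5, 123.5]]
```

View pics/wrist7.png

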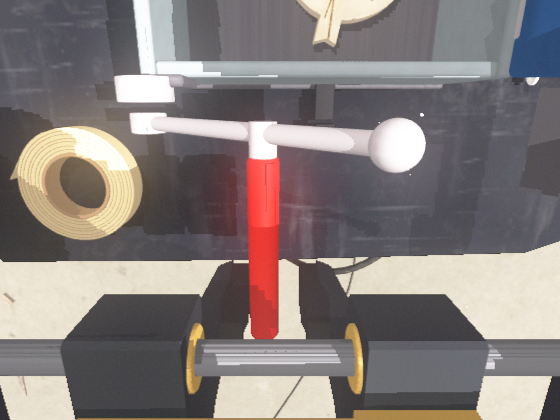

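```bash
python3 -m handwheel '{"delta_pos":[[-0.5,0,3],[0,0,0],[0,0,0],[0,0,0],[0,0,0],[0,0,0]],"turn":[0,0,0,0,0,0],"fingers":[0.25,0.25,0,0,0,0]}' 30
python3 -m handwheel '{"delta_pos":[[0,0,0],[0,0,0],[0,0,0]],"turn":[0,0,0],"fingers":[0.25,0.25,0.25]}' 30
python3 - <<'E'
from h import *
c=snap('wrist','wrist8'); print(c['pose'][:3,3].round(1))
for e in (.66,.70,.727,.76,.79,.82):
    P=[(-90.6+135*np.cos(e),-142,100+135*np.sin(e)),(-90.6+85*np.cos(e),-142,100+85*np.sin(e)),(-90.6,-142,100)]
    print(e,proj(c,b2w(P,B0)).round(1).tolist())
E
```

```text
time_s: 13.78
tool_pos: [547.3, -12.7, 145.4]
ee_rot: [[1.0, -0.017, -0.006], [-0.017, -1.0, 0.001], [-0.006, -0.001, -1.0]]
contact_force: [-7.0, -0.5, -5.5]
gripper_width: 0.112
time_s: 14.15
tool_pos: [549.6, -12.9, 147.0]
ee_rot: [[1.0, -0.017, 0.001], [-0.017, -1.0, -0.0], [0.001, 0.0, -1.0]]
contact_force: [-0.1, -0.5, 0.4]
gripper_width: 0.249
[551.2  66.  284.6]
0.66 [[425.7, 142.5], [283.1, 132.9], [147.2, 123.8]]
0.7 [[419.4, 144.3], [277.2, 133.6], [147.2, 123.8]]
0.727 [[414.4, 145.6], [273.0, 134.0], [147.2, 123.8]]
0.76 [[407.4, 147.1], [267.5, 134.6], [147.2, 123.8]]
0.79 [[400.1, 148.6], [262.2, 135.1], [147.2, 123.8]]
0.82 [[391.9, 150.2], [256.6, 135.6], [147.2, 123.8]]
```

View pics/wrist8.png

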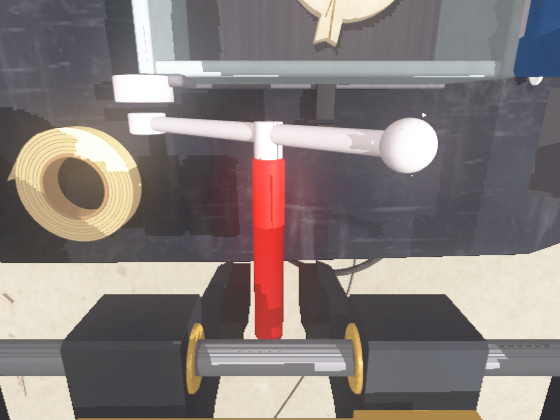

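```bash
python3 -m handwheel '{"delta_pos":[[0,0,2],[0,0,0],[0,0,0],[0,0,0],[1.5,0,0],[0,0,0],[0,0,0]],"turn":[0,0,0,0,0,0,0],"fingers":[0,0,0,0,0,0,0]}' 30
python3 -m handwheel '{"delta_pos":[[-1.5,0,0],[0,0,0],[0,0,0]],"turn":[0,0,0],"fingers":[0.35,0.35,0.35]}' 30
python3 - <<'E'
from h import *
c=snap('wrist','wrist9'); print(c['pose'][:3,3].round(1))
for e in (.66,.70,.727,.76,.79,.82):
    P=[(-90.6+135*np.cos(e),-142,100+135*np.sin(e)),(-90.6+85*np.cos(e),-142,100+85*np.sin(e)),(-90.6,-142,100)]
    print(e,proj(c,b2w(P,B0)).round(1).tolist())
E
```

```text
time_s: 15.08
tool_pos: [549.1, -12.8, 143.6]
ee_rot: [[1.0, -0.017, -0.005], [-0.017, -1.0, 0.001], [-0.005, -0.0, -1.0]]
contact_force: [-8.2, -2.0, -7.3]
gripper_width: 0.114
time_s: 15.45
tool_pos: [549.9, -12.9, 145.3]
ee_rot: [[1.0, -0.017, 0.002], [-0.017, -1.0, -0.0], [0.002, 0.0, -1.0]]
contact_force: [1.1, 0.7, 0.5]
gripper_width: 0.349
[551.3  66.  282.8]
0.66 [[427.2, 143.2], [282.4, 133.3], [145.3, 124.0]]
0.7 [[421.0, 145.0], [276.5, 134.0], [145.3, 124.0]]
0.727 [[415.9, 146.3], [272.2, 134.4], [145.3, 124.0]]
0.76 [[408.9, 147.9], [266.6, 135.0], [145.3, 124.0]]
0.79 [[401.5, 149.5], [261.2, 135.5], [145.3, 124.0]]
0.82 [[393.1, 151.1], [255.5, 136.0], [145.3, 124.0]]
```

View pics/wrist9.png

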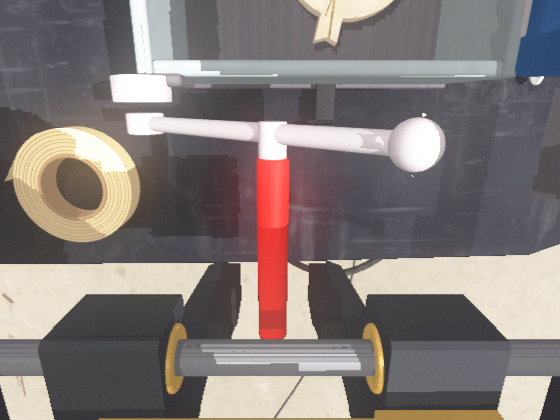

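```bash
python3 -m handwheel '{"delta_pos":[[0,0,-15],[0,0,-25],[0,0,-40],[0,0,-50],[0,0,-50],[0,0,-49],[12,-52,0],[12,-53,0],[12,-53,0],[13.7,-52,0],[0,0,0],[0,0,0]],"turn":[0,0,0,0,0,0,0,0,0,0,0,0],"fingers":[0.4,0.4,0.4,0.4,0.4,0.4,0.4,0.4,0.4,0.4,0.4,0.4]}' 30
python3 - <<'E'
from h import *
c=snap('side','side10');c=snap('wrist','wrist10')
a=cv2.imread('pics/side10.png')[130:310,180:400]; cv2.imwrite('pics/side10c.png',cv2.resize(a,None,fx=3.3,fy=3.3,interpolation=2))
E
```

```text
time_s: 17.0
tool_pos: [602.3, 195.9, 374.5]
ee_rot: [[1.0, -0.017, 0.001], [-0.017, -1.0, -0.0], [0.001, 0.0, -1.0]]
contact_force: [-0.2, 0.0, 0.4]
gripper_width: 0.395
```

View pics/wrist10.png

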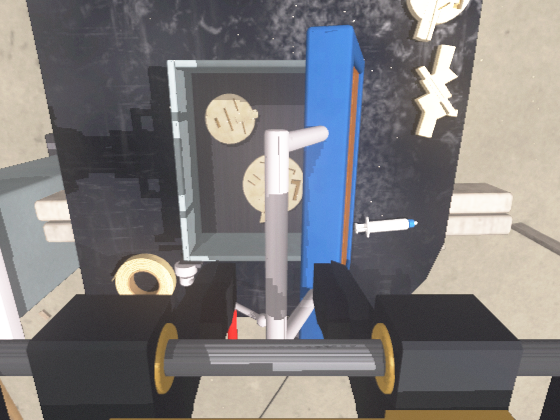

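View pics/side10c.png

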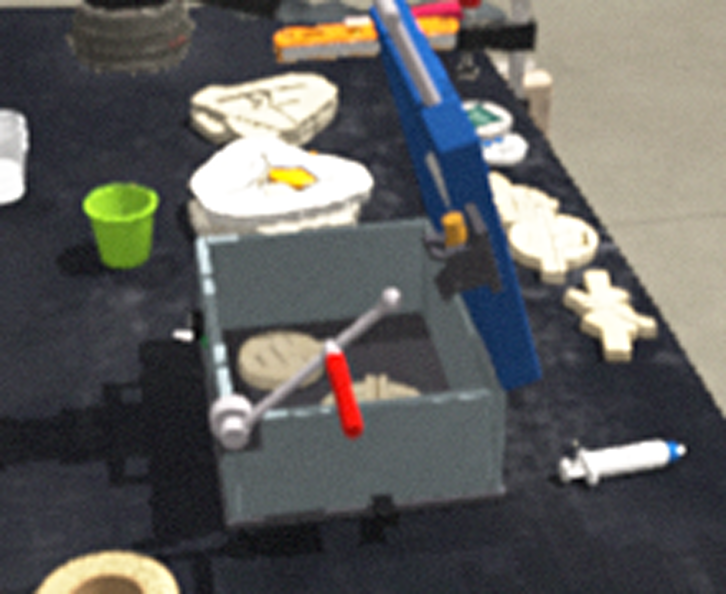

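Run:
```python
from h import *
c=np.load('pics/side10.npz')
for e in (-.66,.66,.70,.727,.76,.79,.82):
    P=[(-90.6+135*np.cos(e),-142,100+135*np.sin(e)),(-90.6+85*np.cos(e),-225,100+85*np.sin(e))]
    print(e,proj(c,b2w(P,B0)).round(1).tolist())
```

```text
-0.66 [[300.1, 284.7], [289.1, 302.0]]
0.66 [[301.4, 222.5], [289.3, 261.3]]
0.7 [[299.8, 220.9], [288.2, 260.3]]
0.727 [[298.6, 219.8], [287.4, 259.7]]
0.76 [[297.2, 218.6], [286.4, 258.9]]
0.79 [[295.8, 217.5], [285.5, 258.2]]
0.82 [[294.4, 216.5], [284.5, 257.6]]
```

```bash
python3 -m handwheel '{"delta_pos":[[0.5,0,25],[0,0,25],[0,0,0],[0,0,0],[0,0,0],[0,0,0],[0,0,0]],"turn":[0,0,0,0,0,0,0],"fingers":[0.4,0.4,0.4,0,0,0,0]}' 40
```

```text
time_s: 17.98
tool_pos: [603.1, 196.2, 324.6]
ee_rot: [[1.0, -0.017, 0.001], [-0.017, -1.0, -0.0], [0.001, -0.0, -1.0]]
contact_force: [-0.5, -1.0, 4.3]
gripper_width: 0.097
```

```bash
python3 -m handwheel '{"delta_pos":[[-12,0,3.7],[-11.8,0,4.2],[-11.5,0,4.8],[-11.3,0,5.4],[-11,0,5.9],[0,0,0],[0,0,0]],"turn":[0,0,0,0,0,0,0],"fingers":[0,0,0,0,0,0,0]}'
python3 - <<'E'
from h import *
c=snap('side','side11')
a=cv2.imread('pics/side11.png')[130:310,180:400]; cv2.imwrite('pics/side11c.png',cv2.resize(a,None,fx=3.3,fy=3.3,interpolation=2))
E
```

```text
time_s: 18.85
tool_pos: [545.6, 197.2, 299.5]
ee_rot: [[1.0, -0.017, -0.001], [-0.017, -1.0, -0.0], [-0.001, 0.0, -1.0]]
contact_force: [0.4, -0.2, -3.8]
gripper_width: 0.094
```

View pics/side11c.png

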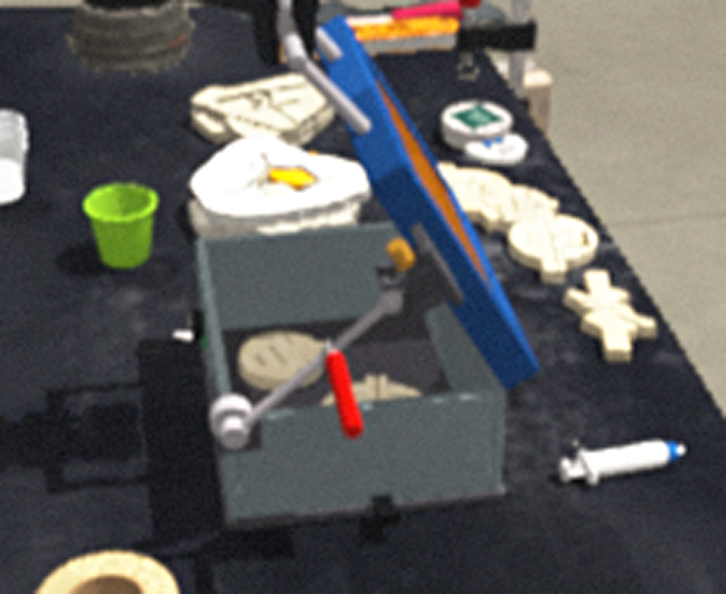

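```bash
python3 -m handwheel '{"delta_pos":[[-5.4,0,3.2],[-5.3,0,3.3],[-3,0,2],[0,0,0],[0,0,0]],"turn":[0,0,0,0,0],"fingers":[0,0,0,0,0]}'
python3 - <<'E'
from h import *
c=snap('side','side12')
a=cv2.imread('pics/side12.png')[160:290,230:350]; cv2.imwrite('pics/side12c.png',cv2.resize(a,None,fx=5,fy=4.6,interpolation=2))
E
```

```text
time_s: 19.52
tool_pos: [531.6, 197.4, 290.6]
ee_rot: [[1.0, -0.017, -0.001], [-0.017, -1.0, -0.0], [-0.001, 0.0, -1.0]]
contact_force: [4.6, 1.0, -9.4]
gripper_width: 0.095
```

View pics/side12c.png

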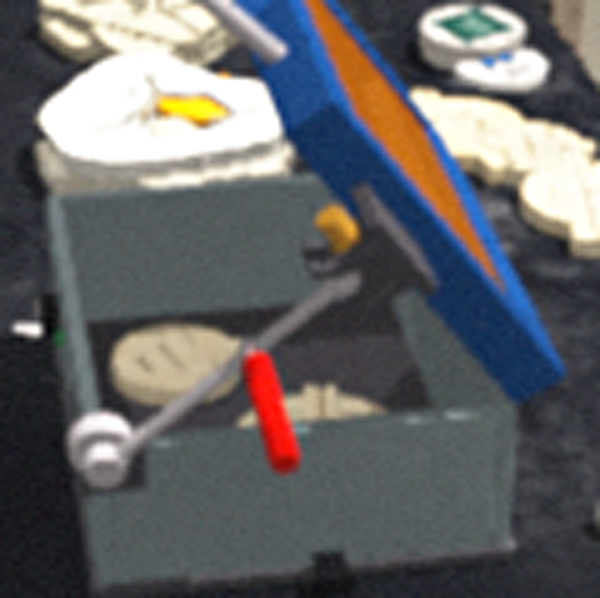

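```bash
python3 -m handwheel '{"delta_pos":[[-4.1,0,3.3],[-4.1,0,3],[0,0,0]],"turn":[0,0,0],"fingers":[0,0,0]}'
python3 -m handwheel '{"delta_pos":[[-4,0,3],[0,0,0]],"turn":[0,0],"fingers":[0,0]}'
python3 -m handwheel '{"delta_pos":[[-4,0,3],[0,0,0]],"turn":[0,0],"fingers":[0,0]}'
```

```text
time_s: 19.95
tool_pos: [523.9, 197.6, 285.1]
ee_rot: [[1.0, -0.017, 0.002], [-0.017, -1.0, 0.0], [0.002, -0.0, -1.0]]
contact_force: [6.3, 1.3, -7.3]
gripper_width: 0.097
time_s: 20.2
tool_pos: [519.8, 197.7, 282.0]
ee_rot: [[1.0, -0.017, 0.001], [-0.017, -1.0, 0.0], [0.001, -0.0, -1.0]]
contact_force: [5.2, 1.2, -8.2]
gripper_width: 0.094
time_s: 20.45
tool_pos: [516.0, 197.7, 279.0]
ee_rot: [[1.0, -0.017, 0.002], [-0.017, -1.0, 0.0], [0.002, -0.0, -1.0]]
contact_force: [6.9, 1.2, -8.5]
gripper_width: 0.093
```

Run:
```python
from h import *
c=snap('side','side13');c=snap('scene','scene13')
a=cv2.imread('pics/side13.png')[160:290,230:350]; cv2.imwrite('pics/side13c.png',cv2.resize(a,None,fx=5,fy=4.6,interpolation=2))
```

```text
(no output)
```

View pics/side13c.png

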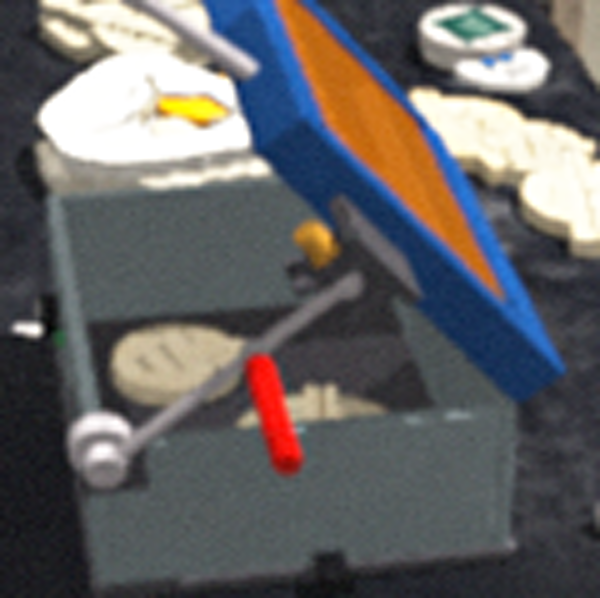

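View pics/scene13.png

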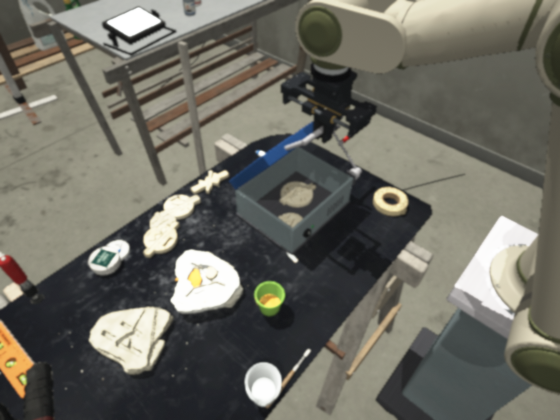

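```bash
python3 -m handwheel '{"delta_pos":[[-4,0,3.2],[0,0,0]],"turn":[0,0],"fingers":[0,0]}'
python3 -m handwheel '{"delta_pos":[[-4,0,3.2],[0,0,0]],"turn":[0,0],"fingers":[0,0]}'
python3 - <<'E'
from h import *
c=snap('side','side14')
a=cv2.imread('pics/side14.png')[190:260,260:350]; cv2.imwrite('pics/side14c.png',cv2.resize(a,None,fx=7,fy=7,interpolation=2))
a=cv2.imread('pics/side13.png')[190:260,260:350]; cv2.imwrite('pics/side13d.png',cv2.resize(a,None,fx=7,fy=7,interpolation=2))
for th in (.97,.908,.88,.844):
  print(th,proj(c,b2w([(90-120*np.cos(th),-142,100+120*np.sin(th)),(90-120*np.cos(th)+7*np.sin(th),-142,100+120*np.sin(th)+7*np.cos(th)),(90-120*np.cos(th)-23*np.sin(th),-142,100+120*np.sin(th)-23*np.cos(th))],B0)).round(1).tolist())
e=.727
print(proj(c,b2w([(-90.6+135*np.cos(e),-142,100+135*np.sin(e))],B0)))
E
```

```text
time_s: 20.8
tool_pos: [511.8, 197.8, 275.6]
ee_rot: [[1.0, -0.017, 0.001], [-0.017, -1.0, 0.0], [0.001, -0.0, -1.0]]
contact_force: [6.2, 1.6, -9.0]
gripper_width: 0.09
time_s: 21.05
tool_pos: [507.7, 197.9, 272.2]
ee_rot: [[1.0, -0.017, 0.0], [-0.017, -1.0, 0.0], [0.0, -0.0, -1.0]]
contact_force: [6.2, 1.8, -10.7]
gripper_width: 0.092
0.97 [[304.5, 215.4], [307.3, 213.5], [295.2, 221.7]]
0.908 [[301.5, 217.6], [304.3, 215.5], [292.6, 224.2]]
0.88 [[300.2, 218.5], [302.9, 216.4], [291.6, 225.4]]
0.844 [[298.6, 219.9], [301.2, 217.7], [290.2, 226.9]]
[[298.62560601 219.84730211]]
```

View pics/side14c.png

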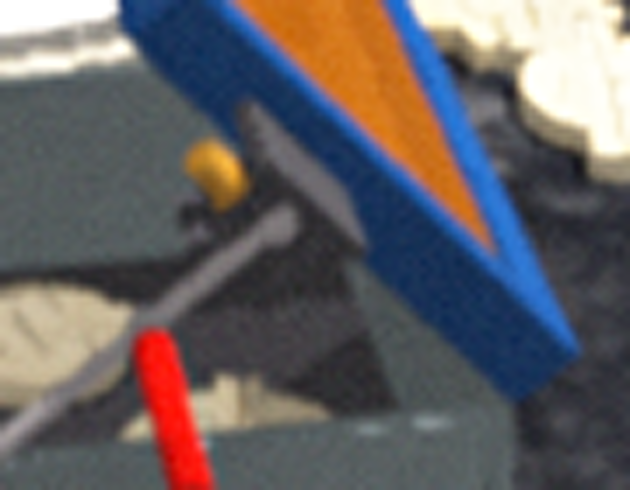

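View pics/side13d.png

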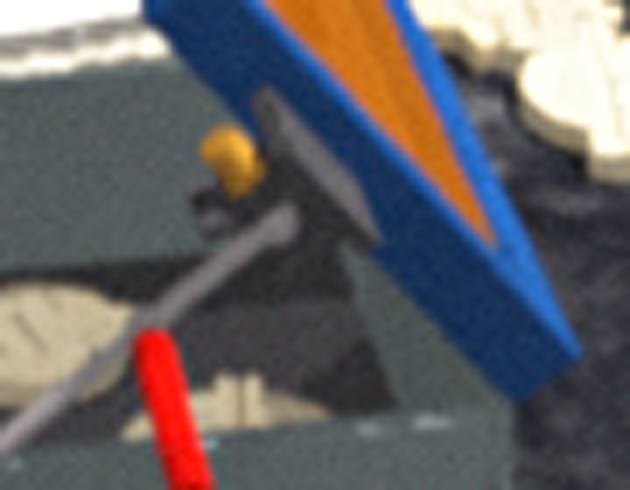

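Run:
```python
from h import *
for f,th in (('side10',1.3),('side12',.985),('side14',.865)):
    c=np.load(f'pics/{f}.npz'); a=cv2.imread(f'pics/{f}.png')[190:290,240:340]; a=cv2.resize(a,None,fx=6,fy=6,interpolation=2)
    def dot(p,col):
        u=(proj(c,b2w([p],B0))[0]-[240,190])*6+3; cv2.circle(a,tuple(int(v) for v in u),3,col,-1)
    n=np.array([-np.sin(th),0,-np.cos(th)]); rr=np.array([-np.cos(th),0,np.sin(th)])
    s=np.array([90,-142,100])+120*rr
    dot(s,(0,255,255))
    for k in(-14,14): dot(s+23*n+k*rr,(0,255,0))
    for k in(-8.5,8.5): dot(s-7*n+k*rr,(255,255,0))
    for e,col in((.727,(255,0,255)),(.67,(255,255,255))):
        for R,y in((135,-142),(85,-150),(85,-225)): dot((-90.6+R*np.cos(e),y,100+R*np.sin(e)),col)
    dot((-90.6,-142,100),(255,0,0))
    cv2.imwrite(f'pics/{f}o.png',a)
```

```text
(no output)
```

View pics/side10o.png

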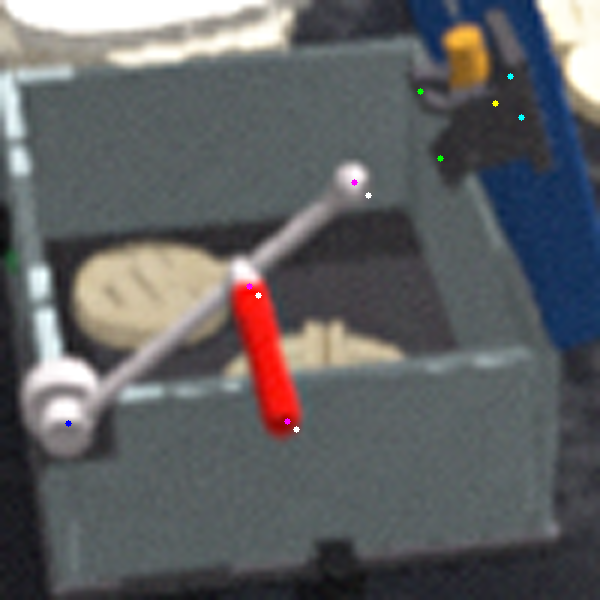

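View pics/side14o.png

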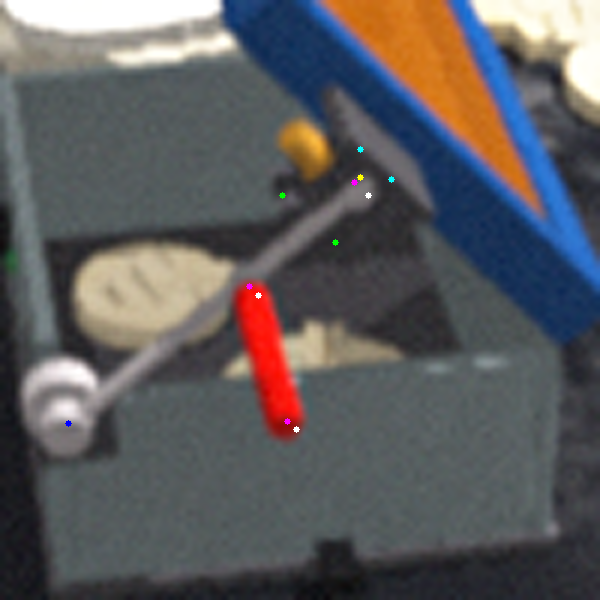

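View pics/side12o.png

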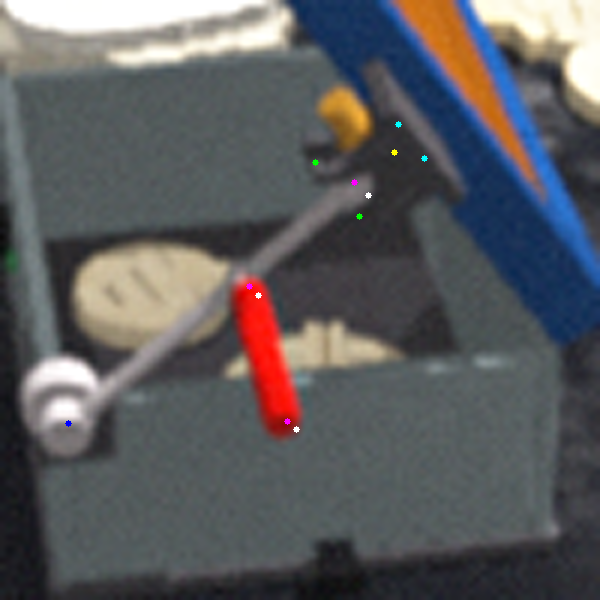

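```bash
python3 -m handwheel '{"delta_pos":[[-2,0,1.7],[0,0,0]],"turn":[0,0],"fingers":[0,0]}'
python3 -m handwheel '{"delta_pos":[[-2,0,1.7],[0,0,0]],"turn":[0,0],"fingers":[0,0]}'
python3 -m handwheel '{"delta_pos":[[-2,0,1.7],[0,0,0]],"turn":[0,0],"fingers":[0,0]}'
```

```text
time_s: 21.35
tool_pos: [506.1, 197.9, 270.9]
ee_rot: [[1.0, -0.017, 0.002], [-0.017, -1.0, 0.0], [0.002, -0.0, -1.0]]
contact_force: [7.5, 1.3, -8.9]
gripper_width: 0.089
time_s: 21.6
tool_pos: [504.2, 197.9, 269.2]
ee_rot: [[1.0, -0.017, 0.002], [-0.017, -1.0, 0.0], [0.002, -0.0, -1.0]]
contact_force: [7.9, 1.4, -9.1]
gripper_width: 0.094
time_s: 21.85
tool_pos: [502.9, 198.0, 268.1]
ee_rot: [[1.0, -0.017, 0.005], [-0.017, -1.0, 0.001], [0.005, -0.001, -1.0]]
contact_force: [11.0, 1.5, -7.5]
gripper_width: 0.095
```

```bash
python3 -m handwheel '{"delta_pos":[[-2,0,1.7],[0,0,0]],"turn":[0,0],"fingers":[0,0]}'
python3 -m handwheel '{"delta_pos":[[-2,0,1.7],[0,0,0]],"turn":[0,0],"fingers":[0,0]}'
python3 - <<'E'
from h import *
c=snap('side','side15')
a=cv2.imread('pics/side15.png')[190:290,240:340]; cv2.imwrite('pics/side15c.png',cv2.resize(a,None,fx=6,fy=6,interpolation=2))
E
```

```text
time_s: 22.1
tool_pos: [502.4, 198.0, 267.5]
ee_rot: [[1.0, -0.017, 0.01], [-0.017, -1.0, 0.001], [0.01, -0.001, -1.0]]
contact_force: [15.6, 1.5, -3.0]
gripper_width: 0.095
time_s: 22.35
tool_pos: [501.9, 198.0, 267.0]
ee_rot: [[1.0, -0.017, 0.015], [-0.017, -1.0, 0.002], [0.015, -0.002, -1.0]]
contact_force: [21.9, 1.0, 1.1]
gripper_width: 0.092
```

View pics/side15c.png

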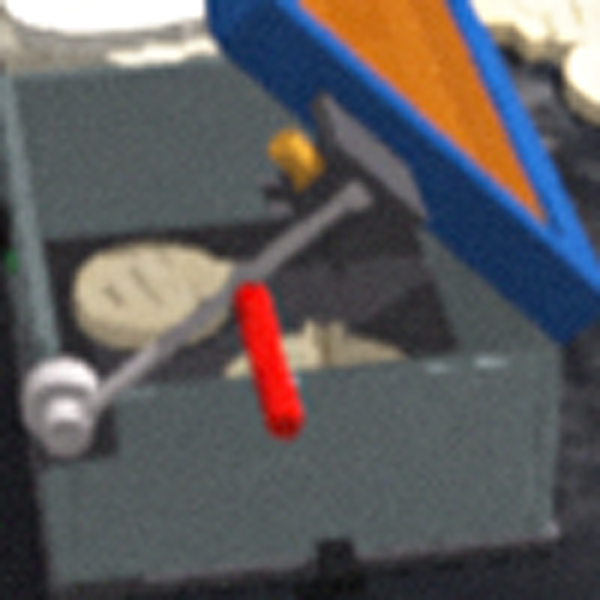

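```bash
python3 -m handwheel '{"delta_pos":[[2,0,-1.7],[2,0,-1.7],[0,0,0],[0,0,0]],"turn":[0,0,0,0],"fingers":[0,0,0,0]}'
python3 -m handwheel '{"delta_pos":[[1.5,0,-1.3],[0,0,0],[0,0,0]],"turn":[0,0,0],"fingers":[0,0,0]}'
python3 -m handwheel '{"delta_pos":[[1.5,0,-1.3],[0,0,0],[0,0,0]],"turn":[0,0,0],"fingers":[0,0,0]}'
```

```text
time_s: 22.9
tool_pos: [503.1, 198.0, 268.2]
ee_rot: [[1.0, -0.017, 0.005], [-0.017, -1.0, 0.001], [0.005, -0.001, -1.0]]
contact_force: [12.0, 0.4, -5.7]
gripper_width: 0.096
time_s: 23.28
tool_pos: [503.8, 198.0, 268.9]
ee_rot: [[1.0, -0.017, 0.002], [-0.017, -1.0, 0.0], [0.002, -0.0, -1.0]]
contact_force: [8.5, 1.4, -9.0]
gripper_width: 0.095
time_s: 23.65
tool_pos: [505.0, 197.9, 270.0]
ee_rot: [[1.0, -0.017, 0.001], [-0.017, -1.0, 0.0], [0.001, -0.0, -1.0]]
contact_force: [6.9, 1.8, -9.0]
gripper_width: 0.096
```

```bash
python3 -m handwheel '{"delta_pos":[[1.5,0,-1.3],[0,0,0],[0,0,0]],"turn":[0,0,0],"fingers":[0,0,0]}'
python3 -m handwheel '{"delta_pos":[[1.5,0,-1.3],[0,0,0],[0,0,0]],"turn":[0,0,0],"fingers":[0,0,0]}'
python3 -m handwheel '{"delta_pos":[[1.5,0,-1.3],[0,0,0],[0,0,0]],"turn":[0,0,0],"fingers":[0,0,0]}'
```

```text
time_s: 24.02
tool_pos: [506.3, 197.9, 271.1]
ee_rot: [[1.0, -0.017, 0.0], [-0.017, -1.0, 0.0], [0.0, -0.0, -1.0]]
contact_force: [5.9, 1.1, -9.2]
gripper_width: 0.088
time_s: 24.4
tool_pos: [507.4, 197.9, 272.1]
ee_rot: [[1.0, -0.017, -0.001], [-0.017, -1.0, -0.0], [-0.001, 0.0, -1.0]]
contact_force: [5.2, 0.7, -12.6]
gripper_width: 0.092
time_s: 24.78
tool_pos: [508.8, 197.8, 273.4]
ee_rot: [[1.0, -0.017, -0.001], [-0.017, -1.0, -0.0], [-0.001, 0.0, -1.0]]
contact_force: [4.6, 1.3, -18.3]
gripper_width: 0.09
```

```bash
python3 -m handwheel '{"delta_pos":[[-3,0,2.6],[-3,0,2.6],[-3,0,2.6],[-1.5,0,1.3],[0,0,0],[0,0,0]],"turn":[0,0,0,0,0,0],"fingers":[0,0,0,0,0,0]}'
python3 -m handwheel '{"delta_pos":[[-2,0,1.7],[0,0,0],[0,0,0]],"turn":[0,0,0],"fingers":[0,0,0]}'
```

```text
time_s: 25.52
tool_pos: [502.3, 198.0, 267.5]
ee_rot: [[1.0, -0.017, 0.013], [-0.017, -1.0, 0.001], [0.013, -0.002, -1.0]]
contact_force: [19.1, 2.4, -7.0]
gripper_width: 0.092
time_s: 25.9
tool_pos: [501.9, 198.0, 267.0]
ee_rot: [[1.0, -0.018, 0.018], [-0.018, -1.0, 0.002], [0.018, -0.002, -1.0]]
contact_force: [25.4, 2.2, -2.7]
gripper_width: 0.093
```

```bash
python3 -m handwheel '{"delta_pos":[[3,0,-2.5],[2.5,0,-2.2],[0,0,0],[0,0,0]],"turn":[0,0,0,0],"fingers":[0,0,0,0]}'
python3 -m handwheel '{"delta_pos":[[0,0,0],[0,0,0],[0,0,0],[0,0,0]],"turn":[0,0,0,0],"fingers":[0.3,0.3,0.3,0.3]}'
python3 - <<'E'
from h import *
c=snap('wrist','wrist16');c=snap('side','side16')
a=cv2.imread('pics/side16.png')[190:290,240:340]; cv2.imwrite('pics/side16c.png',cv2.resize(a,None,fx=6,fy=6,interpolation=2))
E
```

```text
time_s: 26.4
tool_pos: [503.9, 197.9, 269.0]
ee_rot: [[1.0, -0.017, 0.006], [-0.017, -1.0, 0.001], [0.006, -0.001, -1.0]]
contact_force: [11.1, 2.7, -11.3]
gripper_width: 0.096
time_s: 26.9
tool_pos: [501.9, 197.9, 268.2]
ee_rot: [[1.0, -0.017, 0.0], [-0.017, -1.0, 0.0], [0.0, -0.0, -1.0]]
contact_force: [0.5, -0.5, 0.9]
gripper_width: 0.297
```

View pics/wrist16.png

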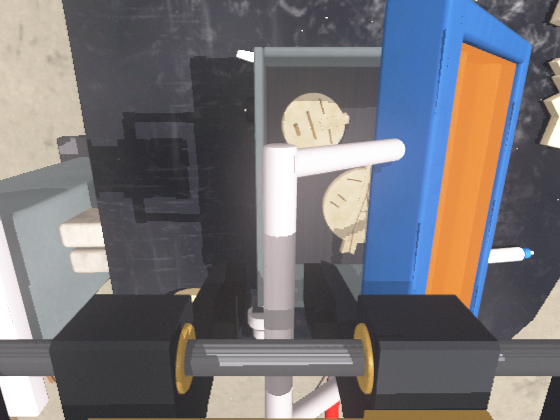

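View pics/side16c.png

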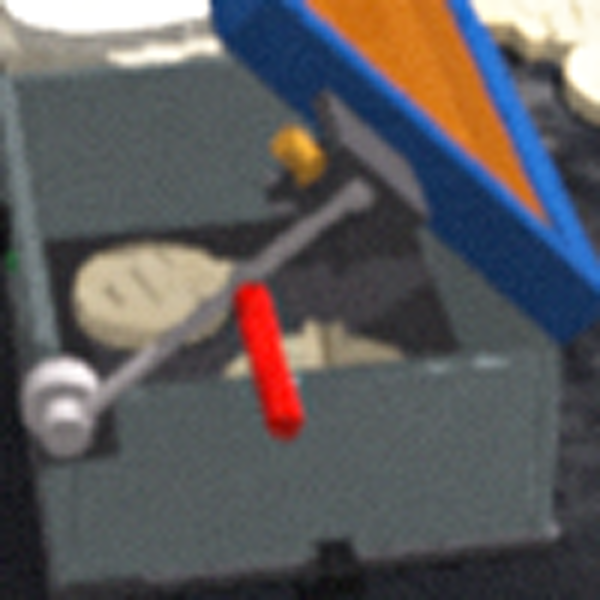

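```bash
python3 -m handwheel '{"delta_pos":[[0,0,-10],[0,0,-20],[0,0,-30],[0,0,-30],[-20,40,0],[-20,50,0],[-20,50,0],[-20,50,0],[0,50,0],[0,30,0],[0,0,0],[0,0,0]],"turn":[0,0,0,0,0,0,0,0,0,0,0,0],"fingers":[0.35,0.35,0.35,0.35,0.35,0.35,0.35,0.35,0.35,0.35,0.35,0.35]}'
python3 - <<'E'
from h import *
c=snap('wrist','wrist17');c=snap('side','side17');c=snap('scene','scene17')
for n,(y,x) in {'side17':(150,200),'scene17':(100,240)}.items():
    a=cv2.imread(f'pics/{n}.png')[y:y+140,x:x+160]; cv2.imwrite(f'pics/{n}c.png',cv2.resize(a,None,fx=4.2,fy=4.2,interpolation=2))
E
```

```text
time_s: 28.5
tool_pos: [417.5, -70.0, 358.2]
ee_rot: [[1.0, -0.016, 0.0], [-0.016, -1.0, 0.0], [0.0, -0.0, -1.0]]
contact_force: [-0.2, -0.1, -0.0]
gripper_width: 0.347
```

View pics/wrist17.png

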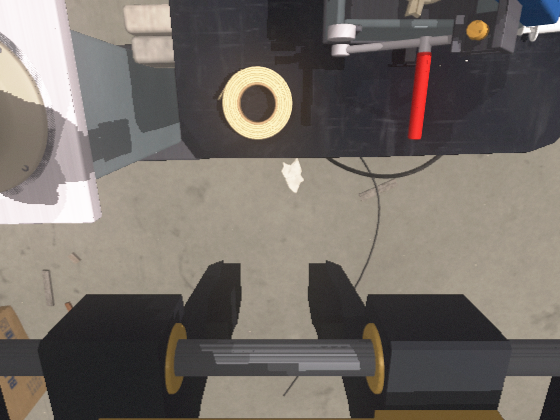

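View pics/side17c.png

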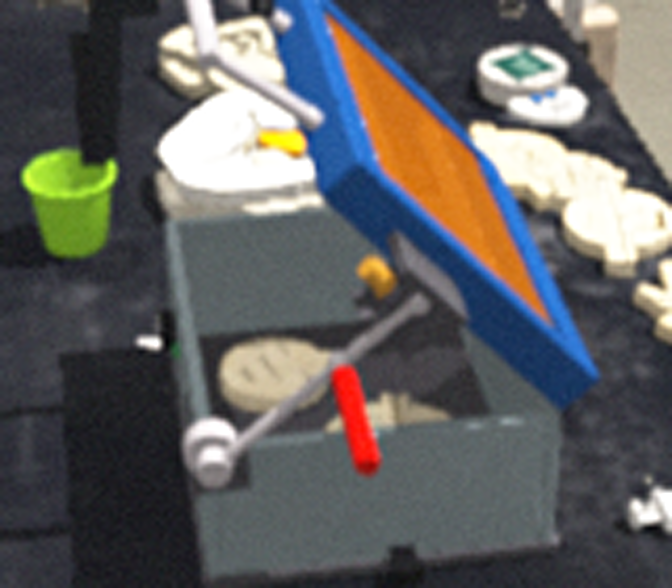

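View pics/scene17c.png

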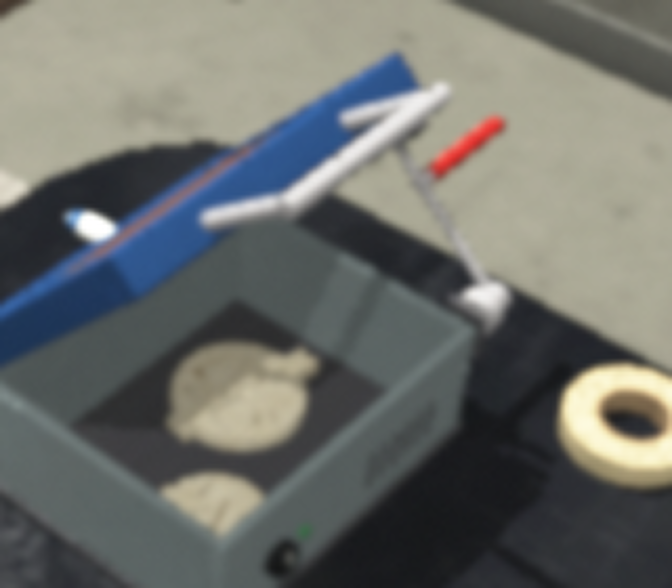

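Run:
```python
from h import *
c=np.load('pics/side17.npz');d=np.load('pics/wrist16.npz');g=np.load('pics/scene17.npz')
for th in (.80,.844,.88,.97):
  P=b2w([(90-250*np.cos(th),y,100+250*np.sin(th)) for y in(-60,65)],B0)
  Q=b2w([(90-185*np.cos(th),-58,100+185*np.sin(th))],B0)
  print(th,proj(c,P[:1]).round(1),proj(c,Q).round(1),proj(d,P[1:]).round(1),proj(g,P).round(1).tolist())
```

```text
0.8 [[246.2 165.8]] [[268.5 183.7]] [[256.1 143.3]] [[345.7, 126.4], [309.6, 153.5]]
0.844 [[250.  162.2]] [[271.3 181.2]] [[279.4 145.9]] [[343.2, 122.0], [306.7, 148.9]]
0.88 [[253.2 159.3]] [[273.6 179.1]] [[301.4 148.2]] [[340.9, 118.5], [304.3, 145.1]]
0.97 [[261.8 152.5]] [[279.8 174.4]] [[369.3 154.4]] [[335.0, 109.9], [297.8, 135.9]]
```

Run:
```python
from h import *
print(r.sense()['time_s']); print(r.sign_off())
```

```text
28.65
the job is handed in; nothing more can be done
None
```

The hood is open and stands on the prop rod at its home angle; I handed the job in at 28.65 s.

**What I did**
- I raised the hood by its bar to about 1.3 rad, where it stayed up by itself.
- I swung the rod up by its red grip. It ended about 0.06 rad too high, so I regripped it twice to bring it near 1.39. The last readings ranged from about 1.38 to 1.41, inside the 0.05 catch range.
- I brought the hood down onto the rod and pressed it to a hard stop.
- I then let go, lifted clear and moved the arm away.

**Last checks**
- **Hood angle:** the arm reading at the stop was about 0.84, and two camera readings after release gave 0.84 and 0.845. Home is 0.844.
- **Stop force:** it held firm at about 17 N along the swing on each of two presses, well above the 5 to 8 N the plunger needs.
- **Ball held:** a gentle upward tug met about 8 N at roughly 0.87. About half of that is the hood's own weight, so this supports the ball being held but does not prove it.
- **After release:** the hood stayed up with nothing touching it. The cup and tape roll are where they were; I only saw the syringe partly in the last pictures and did not measure it.

**Not seen directly**
- I never caught the snap itself. It probably happened inside one move, between force readings, at about 0.95 to 0.98.
- The bracket roof hides the ball. The side view put its visible part about 3 mm lower than expected, which I put down to shadow and the roof, because the hood angle and the grip position both agreed with home.

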